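# Release a tub from the gravity dispenser and ease its lid shut

## Robot

A 6-joint arm with a two-finger parallel gripper is mounted at the origin on the work surface. World frame = base frame: x ahead of the robot, y to its left, z up, the work surface at z = 0. Lengths are in m, angles in rad, forces in N, time in s.
With the tool pointing down it reaches from about 0.25 to 0.725 m from the base axis. Payload 9.7 kg.
Tool frame: the origin (TCP) lies on the front face of the gripper's body, between the roots of the fingers; the fingertips stand 73 mm ahead of it and the grasp point (between the pads) lies 54 mm ahead of it; z points along the fingers, x is the direction in which the jaws open and shut, and the axes are right-handed (so a half turn about z gives the same grasp; the last joint's range is limited). The gripper opens to 85 mm and grips with 20 to 120 N. Pads are 22 mm wide; open, the fingers measure 114 mm over their backs; the gripper's body (76 mm by 85 mm) begins 54 mm behind the grasp point. The pads swing forward as they close: fully open they stand 13 mm farther back than shut.
Start: joints at [-1.134, 0.087, 0.176, 1.66, 0, 1.571], TCP at [0.233, -0.498, 0.304] pointing down, gripper open.
Joint ranges: [-3.13, 3.13], [-0.85, 1.81], [-1.15, 1.24], [-2.2, 2.28], [-1.44, 1.52], [-3.14, 3.14]. Speed limits (rad/s): [2.22, 2.22, 2.57, 3.14, 3.14, 3.14].

## Interface

Orientations are given as a rotation vector (axis times angle).
In Python, from bench import sensors, viewer, order gives the robot as it stands.
- The arm moves only by the tool jog_arm, never from a script. Its argument "commands" is a list of rows, each an object with "dp": the shift along the tool's x, y, z in units of 0.2 m (1.0 is 0.2 m), a list of three; "delta_rot": the turn, a rotation vector about the tool's x, y, z in units of 30 degrees (1.0 is 30 degrees), a list of three; "gripper": the opening, from 0 (shut) to 1 (fully open). In form: [{"dp": [tx, ty, tz], "delta_rot": [rx, ry, rz], "gripper": gripper}, ...]. A call has 1 to 8 rows; each row is the pose to reach, as a shift and turn from the pose commanded when the call began, along the tool's axes at that moment; what a row does not reach only later rows make up. A row lasts 1/12 s, in which the tool goes at most 41.7 mm and 7.16 degrees, less where a joint would pass 70% of its speed; a pose out of reach is approached as far as the arm can. A call with a number of a shift or a turn outside -1 to 1 is refused whole. A call with a gripper value outside its range is refused whole. The fingers move at their own pace and stop on an object; "newtons" is the grip in N (left out, the last holds). Time passes only in rows, so rows that repeat a pose let the fingers close. It gives the time, the measured TCP pose, the force and the opening at its end, in the units of the state.
- sensors.read_state(): the state, without advancing time (a new reading comes with each control period).
- viewer.snapshot(name): name is "side" or "top" or "wrist"; returns a dict with "color" (480x640x3 uint8, red, green, blue), "mtx" (3x3 intrinsics, pixels), "extrinsics" (4x4, takes a point from camera to world coordinates); the wrist camera has in their place "hand_eye" (4x4, takes a point from camera to tool coordinates, whose origin is the TCP and whose axes are the tool frame's). Camera axes: x right, y up, looking along -z (the intrinsics and any distortion apply to the point x, -y, -z); pixel columns grow to the right and rows downward; lengths in m; the calibration is good to about 2 mm. The wrist camera is an equidistant fisheye: a pixel r from the principal point sees the ray r / f radians off the axis. A picture is of the moment at which its call begins: read the wrist's pose just before it. There is no depth.
- order.hand_in(): hands the job in, once; it reports no verdict.
The state is a dict: "time_s": time; "q": joint angles; "dq": joint speeds; "joint_efforts": joint torques, N m; "ee_pos": TCP position; "orientation": TCP orientation; "wrist_force": force on the tool from outside, world axes, zero at the start; "torque": the same for the moment, N m; "grip_width": finger opening in m.
Only numpy, scipy, OpenCV 4.12 (cv2) and the standard library are available. Lean on these libraries where they do the work, as an engineer would, in place of code of your own. Each camera call takes 0.05 s, during which the arm holds its last target.

## Task

Press the paddle of the dispenser's side lever all the way down with the fingertips so that the clear lid lifts fully, and keep it down until the medicine tub has rolled out into the catch tray. Then let the lever up slowly under the fingers so that the lid eases fully shut without slamming, and move clear. Work the lever only: do not touch the lid or the tub, do not lift anything, and leave the things standing around undisturbed.

Things in the scene. Friction and masses are not known exactly. Their poses are not given: they have to be found in the camera images.
- dispenser: White sheet-metal gravity dispenser on the bench, fixed, about 290 mm long (x), 140 mm wide, 180 mm high. Origin: under its middle at bench height; its -x axis points out of the front (roughly to the robot), +y to the left seen from the robot, z up. A chute slopes down to the mouth at x = -20 mm; in front of the mouth lies an open catch tray (x -142 to -20 mm, inside 80 mm wide, rim 54 mm high, floor 17 to 30 mm high). A lever with a paddle stands out along its -y side.
- paddle (a point): Centre of the top face of the black lever paddle (46 mm along x, 50 mm along y, 10 mm thick), on the lever's front end beside the tray, at -0.147, -0.116 m (x, y) in the dispenser's frame, about 121 mm above the bench when up. The point moves with the lever: fully pressed it is about 43 mm lower, moving almost straight down (up to 4 mm sideways). Its axes turn with the lever; at rest they are those of the dispenser.
- lever (a joint): Lever angle: 0 = up (at rest), grows as the paddle is pressed down, about 0.333 rad = fully down at the lid's stop. Pivot 130 mm behind the paddle. Pressing takes about 4 N at the top and 8 N at the bottom; the lid's weight and a spring drive it back up when let go.
- lid (a joint): Angle of the clear lid with a steel rim that covers the chute's mouth, linked to the lever: lid angle = 3 x lever angle. 0 = shut, 1.0 rad = fully open (stop; the lid is then about level). It counts as fully open above 0.9 and shut below 0.05. If let go it slams at 4 rad/s or more; closing faster than 3.5 rad/s at any time is a slam (the paddle then rises at more than about 150 mm/s).
- lid_panel: The clear lid panel itself, 96 mm wide and 154 mm long, leaning over the chute's mouth; origin on its hinge, 60 mm behind the dispenser's origin and 165 mm high; hinge along the dispenser's y. When fully open it reaches forward level at 165 mm height over the tray. Must not be touched.
- tub_center (a point): Centre of the white medicine tub with a grey cap (52 mm across, 74 mm long, about 80 g) lying across the chute behind the lid at the start. It rolls out by itself when the lid is fully open, within about 1 s, and rests against the tray's front lip with its centre near x = -115 mm, z = 47 mm in the dispenser's frame.
- spare_tub: a second white medicine tub of the same size (52 mm across, 74 mm tall) standing upright beside the tray; bystander; origin under its centre
- pill_bottle: small amber pill jar, 44 mm across, 80 mm tall, standing behind the paddle on the lever's side; bystander; origin under its centre
- flat_carton: flat white carton 60 x 100 x 28 mm lying in front of the tray; bystander; origin under its centre
- tall_carton: upright carton 50 x 65 x 110 mm standing on the other side of the dispenser; bystander; origin under its centre
- syrup_bottle: amber bottle, 60 mm across, 150 mm tall, off to one side; bystander; origin under its centre
- cream_jar: low white jar, 68 mm across, 55 mm tall, off to one side; bystander; origin under its centre
- cube_carton: carton 75 x 75 x 80 mm, off to one side; bystander; origin under its centre
- tub: The same tub as a body; see tub_center. Its y axis is the tub's length; its origin lies on the tub's round side and turns with it, so use tub_center for position.

How it is judged:
On the way, in this order (a step that is already met when the one before it is completed fails the run):
1. the lid is held fully open and the tub has rolled into the tray (value of joint lid above 0.9 rad and x of tub_center in the frame of dispenser between -0.145 and -0.095 m and y of tub_center in the frame of dispenser between -0.04 and 0.04 m and z of tub_center in the frame of dispenser below 0.07 m), for 0.2 s.
2. the lid is shut again with the tub in the tray (value of joint lid below 0.05 rad and x of tub_center in the frame of dispenser between -0.145 and -0.095 m and y of tub_center in the frame of dispenser between -0.04 and 0.04 m and z of tub_center in the frame of dispenser below 0.07 m), for 0.2 s.
At the end, for the whole second after the job is handed in: The lid is shut (below 0.05 rad) and the tub lies at rest in the tray (its centre 95 to 145 mm in front of the dispenser's origin, within 40 mm of its middle line, below 70 mm) (all of step 2 and linear speed of tub below 0.05 m/s); the robot touches nothing.
It fails at once if the lid slams: it closes faster than 3.5 rad/s (velocity of joint lid below -3.5 rad/s).
It fails at once if the robot touches the lid (contact force between any of the arm, the fingers and lid_panel above 0.5 N).
It fails at once if the robot touches the tub (contact force between any of the arm, the fingers and tub above 0.5 N).
It fails at once if the tub is lifted (z of tub_center in the frame of dispenser above 0.11 m).
It fails at once if a bystander is moved by more than 20 mm or tipped (distance of any of spare_tub, pill_bottle, flat_carton, tall_carton, syrup_bottle, cream_jar, cube_carton from where it was at the start of the episode above 0.02 m or angle between any of spare_tub, pill_bottle, flat_carton, tall_carton, syrup_bottle, cream_jar, cube_carton's own z axis and vertical above 0.4 rad).
It also fails if it takes over 35 s, if anything falls off the work surface, if the arm or the gripper's body presses on something with over 40 N, if the wrist force passes 120 N, or if a joint passes its speed limit or range.

## Working session

There is one attempt and no reset: what is moved stays moved. The work goes in short steps, Python scripts to look and compute and a tool call to move; the robot and the scene stay as the last step left them, time stands still between calls to the robot, and variables do not carry over. Pictures are saved under pics/ and viewed, and the job is handed in when it is done.

Besides the shell and the picture viewer there is one more tool, called after "Emit:" as name([rows], argument=value, ...), one row to a line, values as JSON. jog_arm: Moves the arm, as the interface text tells. Its arguments: {"type":"object","properties":{"commands":{"type":"array"},"newtons":{"type":"number"}},"required":["commands"]}

```bash
mkdir -p pics
python3 - <<'E'
from bench import sensors, viewer
import cv2
s=sensors.read_state();print(s)
for n in("side","top","wrist"):
    d=viewer.snapshot(n);cv2.imwrite(f"pics/{n}0.png",d["color"][:,:,::-1])
    print(n,d["mtx"],d.get("extrinsics",d.get("hand_eye")),[k for k in d])
E
```

```text
{'time_s': 0.0, 'q': array([-1.13399765e+00,  8.74391252e-02,  1.75154438e-01,  1.65980079e+00,
       -9.08071721e-06,  1.57079508e+00]), 'dq': array([-0.0008443 , -0.00087306, -0.00052187, -0.00099376, -0.00043163,
       -0.00187977]), 'joint_efforts': array([ 3.92955571e-04, -5.20385814e+01,  4.64807332e+01,  1.60393986e-02,
        2.11120806e-05, -2.35572116e-05]), 'ee_pos': array([ 0.23261555, -0.49824344,  0.30320495]), 'orientation': array([-2.64940897e+00,  1.68698893e+00,  1.71540266e-03]), 'wrist_force': array([ 0.30192513, -0.07989086,  0.31830486]), 'torque': array([-0.01970966, -0.00391983, -0.0076363 ]), 'grip_width': 0.08500754958563356}
side [[602.07086934   0.         314.82907048]
 [  0.         602.07086934 243.32728641]
 [  0.           0.           1.        ]] [[-0.76089407  0.50678876 -0.40522261  0.07844785]
 [-0.64887422 -0.59578462  0.47328948  0.64909092]
 [-0.00156761  0.62306166  0.78217115  1.12470475]
 [ 0.          0.          0.          1.        ]] ['color', 'mtx', 'extrinsics']
top [[503.31216078   0.         326.9477551 ]
 [  0.         503.31216078 242.11580417]
 [  0.           0.           1.        ]] [[ 0.02444316  0.9926471  -0.11855069  0.48207906]
 [-0.99968078  0.02502845  0.00345051  0.03728837]
 [ 0.00639228  0.1184285   0.99294201  1.39281195]
 [ 0.          0.          0.          1.        ]] ['color', 'mtx', 'extrinsics']
wrist [[371.64829954   0.         324.25341144]
 [  0.         371.64829954 238.45220169]
 [  0.           0.           1.        ]] [[ 9.99999768e-01  4.39187713e-04 -5.20132827e-04  4.67357146e-04]
 [ 2.80508194e-04 -9.62013845e-01 -2.73000519e-01 -6.87291521e-02]
 [-6.20273454e-04  2.73000310e-01 -9.62013745e-01 -6.95388325e-02]
 [ 0.00000000e+00  0.00000000e+00  0.00000000e+00  1.00000000e+00]] ['color', 'mtx', 'hand_eye']
```

View pics/top0.png

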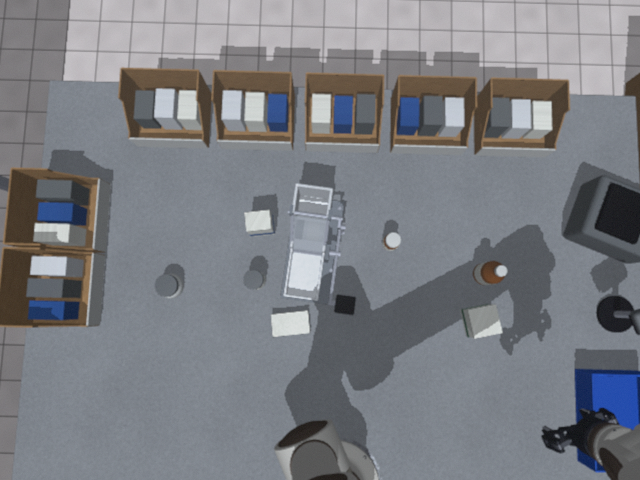

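View pics/side0.png

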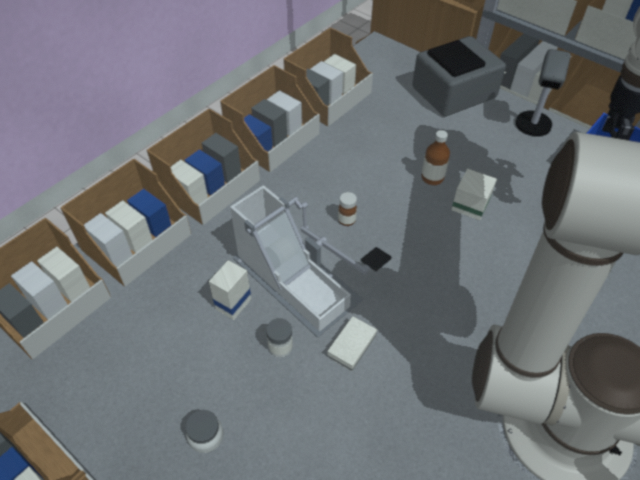

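View pics/wrist0.png

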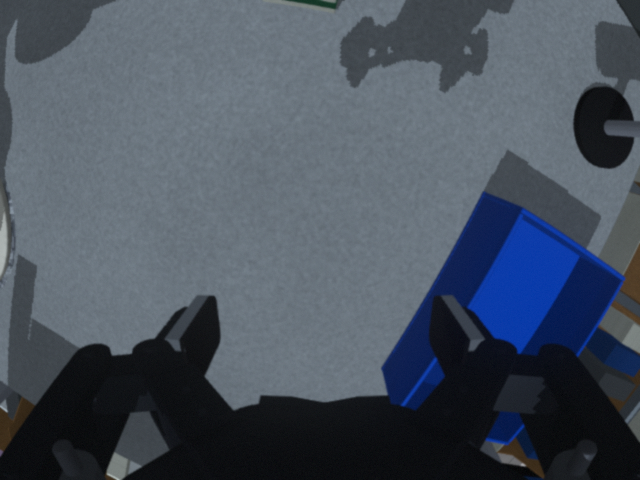

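Top shows the black paddle at about (345,304), with the dispenser at (312,245). The side view has the paddle at about (376,259). The pill jar is at about (392,240) in the top view. I'll triangulate these.

```bash
cat > h.py <<'E'
import numpy as np, cv2
from bench import sensors, viewer
from scipy.spatial.transform import Rotation as R
def ray(d,uv):
    K=d["mtx"];E=d["extrinsics"]
    v=np.array([(uv[0]-K[0,2])/K[0,0],-(uv[1]-K[1,2])/K[1,1],-1]);v=E[:3,:3]@v
    return E[:3,3],v/np.linalg.norm(v)
def plane(d,uv,z):
    o,v=ray(d,uv);return o+v*(z-o[2])/v[2]
def tri(r):
    A=np.zeros((3,3));b=np.zeros(3)
    for o,v in r:
        P=np.eye(3)-np.outer(v,v);A+=P;b+=P@o
    p=np.linalg.solve(A,b);return p,[np.linalg.norm(np.cross(p-o,v)) for o,v in r]
def blob(d,box,thr=45):
    x0,y0,x1,y1=box
    m=(d["color"].max(2)<thr).astype(np.uint8)
    mm=np.zeros_like(m);mm[y0:y1,x0:x1]=m[y0:y1,x0:x1]
    c=max(cv2.findContours(mm,cv2.RETR_EXTERNAL,cv2.CHAIN_APPROX_NONE)[0],key=cv2.contourArea)
    return c,cv2.minAreaRect(c)
E
python3 - <<'E'
from h import *
T=viewer.snapshot("top");S=viewer.snapshot("side")
c,rt=blob(T,(325,285,365,320));cs,rs=blob(S,(350,240,400,280))
print(rt,rs)
p,e=tri([ray(T,rt[0]),ray(S,rs[0])]);print("paddle",p,e)
pc=np.array([plane(T,q,.121) for q in cv2.boxPoints(rt)]);print(pc)
q=pc-np.roll(pc,1,0);print(np.linalg.norm(q,axis=1),np.degrees(np.arctan2(q[:,1],q[:,0])))
pc=np.array([plane(S,q,.121) for q in cv2.approxPolyDP(cs,3,True)[:,0]]);print(pc)
q=pc-np.roll(pc,1,0);print(np.linalg.norm(q,axis=1),np.degrees(np.arctan2(q[:,1],q[:,0])))
for n,d,b in(("t",T,(240,170,420,350)),("s",S,(200,160,420,380))):
    x0,y0,x1,y1=b;i=d["color"][y0:y1,x0:x1,::-1]
    cv2.imwrite(f"pics/{n}crop.png",cv2.resize(i,None,fx=3.2,fy=3.2 if n=="t" else 2.7,interpolation=cv2.INTER_CUBIC))
E
```

```text
((344.5854187011719, 304.231689453125), (18.442068099975586, 17.11688804626465), 6.34019136428833) ((375.75, 258.25), (18.384777069091797, 21.92030906677246), 45.0)
paddle [ 0.47833528 -0.01537775  0.11361438] [np.float64(0.00022911090565160612), np.float64(0.0002291109056516208)]
[[ 0.45894426  0.00973605  0.121     ]
 [ 0.50141891  0.00594577  0.121     ]
 [ 0.4974595  -0.04022518  0.121     ]
 [ 0.45501101 -0.03625165  0.121     ]]
[0.04615559 0.04264343 0.04634042 0.04263406] [ 85.11148009  -5.09934911 -94.90144137 174.65221901]
[[ 0.49155275 -0.03255977  0.121     ]
 [ 0.49628364  0.00977444  0.121     ]
 [ 0.46165926  0.01420955  0.121     ]
 [ 0.45490561 -0.02886471  0.121     ]]
[0.03683295 0.04259773 0.03490728 0.04360049] [ -5.75756941  83.62359257 172.70062509 -98.91089816]
```

View pics/tcrop.png

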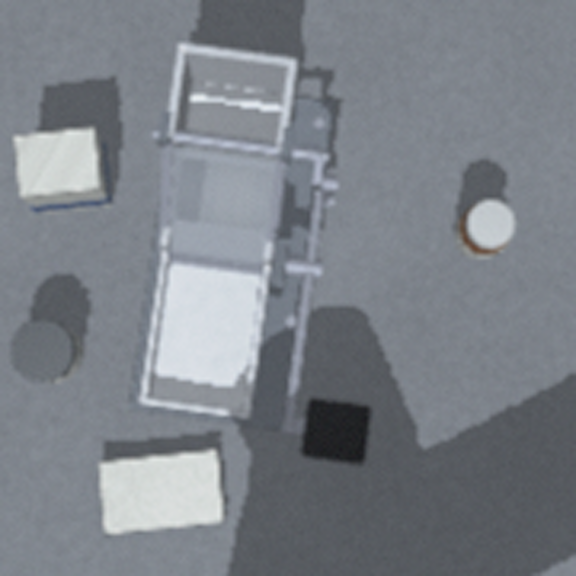

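View pics/scrop.png

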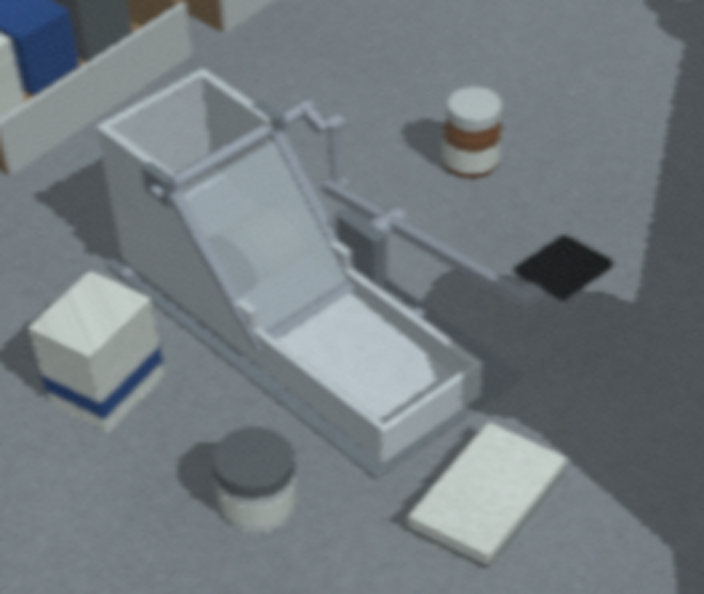

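Both views agree on the paddle: centre about (0.478, -0.015) at z 0.114 to 0.121, with the dispenser yawed about -5.2°. The lid and tray lie to its +y side. Next I traverse at height with the gripper closing, swinging the tool's yaw along with the base.

Emit:
jog_arm([
  {"dp":[-0.1,-0.12,0],"delta_rot":[0,0,-0.12],"gripper":0},
  {"dp":[-0.2,-0.25,0],"delta_rot":[0,0,-0.25],"gripper":0},
  {"dp":[-0.32,-0.4,0],"delta_rot":[0,0,-0.4],"gripper":0},
  {"dp":[-0.44,-0.55,0],"delta_rot":[0,0,-0.55],"gripper":0},
  {"dp":[-0.56,-0.7,0],"delta_rot":[0,0,-0.7],"gripper":0},
  {"dp":[-0.68,-0.85,0],"delta_rot":[0,0,-0.85],"gripper":0},
  {"dp":[-0.76,-0.95,0],"delta_rot":[0,0,-0.95],"gripper":0},
  {"dp":[-0.8,-1,0],"delta_rot":[0,0,-1],"gripper":0},
], newtons=40)

```text
time_s: 0.92
ee_pos: [0.347, -0.2662, 0.3042]
orientation: [-2.999, 0.936, -0.001]
wrist_force: [-0.6, -0.3, 0.4]
grip_width: 0.0002
```

```bash
cat >> h.py <<'E'
def go(tgt,yaw=None):
    s=sensors.read_state();M=R.from_rotvec(s["orientation"])
    print("t",s["time_s"],"pos",s["ee_pos"],"f",s["wrist_force"],"grip",s["grip_width"])
    print("axes",M.as_matrix().round(3).tolist())
    print("dp",(M.inv().apply(np.array(tgt)-s["ee_pos"])/.2).round(3))
    if yaw is not None:
        x=np.array([np.cos(yaw),np.sin(yaw),0]);z=np.array([0,0,-1.]);D=R.from_matrix(np.c_[x,np.cross(z,x),z])
        print("rot",((M.inv()*D).as_rotvec()/np.radians(30)).round(3))
E
python3 -c "
from h import *
go([.474,-.02,.26],np.radians(-5.2))"
```

```text
t 0.9167 pos [ 0.34703037 -0.26622451  0.30416217] f [-0.61187136 -0.33193794  0.39150773] grip 0.0001728935016964818
axes [[0.822, -0.569, 0.001], [-0.569, -0.822, 0.0], [0.0, -0.0, -1.0]]
dp [-0.178 -1.374  0.221]
rot [-0.001 -0.001 -0.982]
```

Emit:
jog_arm([
  {"dp":[-0.02,-0.12,0],"delta_rot":[0,0,-0.12],"gripper":0},
  {"dp":[-0.03,-0.25,0],"delta_rot":[0,0,-0.25],"gripper":0},
  {"dp":[-0.05,-0.4,0],"delta_rot":[0,0,-0.4],"gripper":0},
  {"dp":[-0.07,-0.55,0],"delta_rot":[0,0,-0.55],"gripper":0},
  {"dp":[-0.09,-0.7,0],"delta_rot":[0,0,-0.7],"gripper":0},
  {"dp":[-0.11,-0.85,0.05],"delta_rot":[0,0,-0.85],"gripper":0},
  {"dp":[-0.12,-0.95,0.1],"delta_rot":[0,0,-0.95],"gripper":0},
  {"dp":[-0.13,-1,0.1],"delta_rot":[0,0,-0.98],"gripper":0},
])

```text
time_s: 1.58
ee_pos: [0.44, -0.088, 0.2821]
orientation: [-3.138, 0.145, 0.003]
wrist_force: [0.4, -0.1, -0.6]
grip_width: -0.0
```

```bash
python3 -c "
from h import *
go([.474,-.02,.26],np.radians(-5.2))"
```

```text
t 1.5833 pos [ 0.43999157 -0.08797704  0.28211002] f [ 0.37785752 -0.10482059 -0.56607048] grip -6.393378684969202e-06
axes [[0.996, -0.092, -0.002], [-0.092, -0.996, 0.001], [-0.002, -0.001, -1.0]]
dp [ 0.138 -0.354  0.11 ]
rot [-0.001  0.004 -0.003]
```

Emit:
jog_arm([
  {"dp":[0.03,-0.09,0.03],"delta_rot":[0,0,0],"gripper":0},
  {"dp":[0.07,-0.18,0.06],"delta_rot":[0,0,0],"gripper":0},
  {"dp":[0.11,-0.28,0.09],"delta_rot":[0,0,0],"gripper":0},
  {"dp":[0.14,-0.35,0.11],"delta_rot":[0,0,0],"gripper":0},
  {"dp":[0.14,-0.35,0.11],"delta_rot":[0,0,0],"gripper":0},
  {"dp":[0.14,-0.35,0.11],"delta_rot":[0,0,0],"gripper":0},
])

```text
time_s: 2.08
ee_pos: [0.4741, -0.023, 0.2619]
orientation: [3.138, -0.152, -0.001]
wrist_force: [0.3, 0.1, 0.4]
grip_width: -0.0001
```

```bash
python3 -c "
from h import *
go([.474,-.02,.21],np.radians(-5.2))
for n in ('wrist','side'):
    cv2.imwrite(f'pics/{n}1.png',viewer.snapshot(n)['color'][:,:,::-1])"
```

```text
t 2.0833 pos [ 0.47411645 -0.02301336  0.26194005] f [0.27672169 0.11462709 0.42852502] grip -0.00012414307677554123
axes [[0.995, -0.097, -0.001], [-0.097, -0.995, -0.0], [-0.001, 0.0, -1.0]]
dp [-0.002 -0.015  0.26 ]
rot [ 0.001  0.001 -0.012]
```

View pics/wrist1.png

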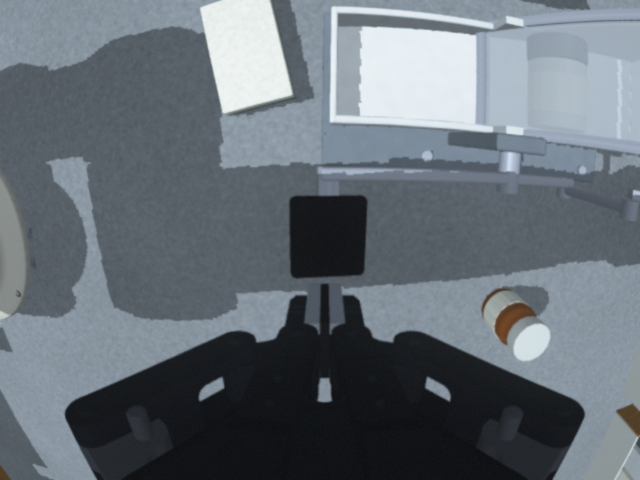

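View pics/side1.png

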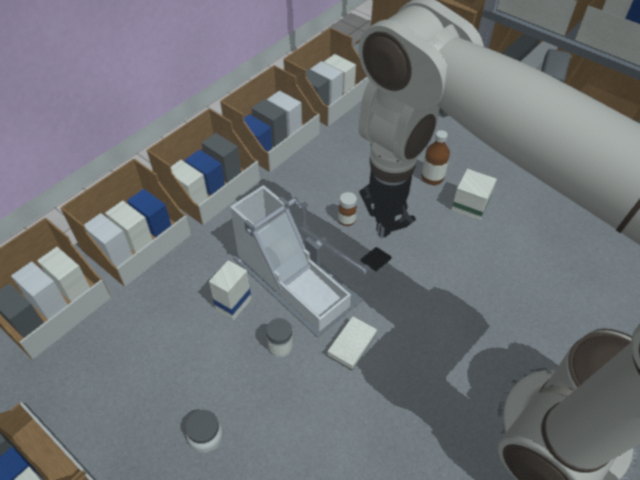

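The wrist view shows the paddle at about (328,237), the fingers shut just outside it, and the tub lying behind the clear lid. The pill jar is at about (520,320). I'll cross-check the paddle's position from the wrist ray.

Run:
```python
from h import *
s=sensors.read_state();W=viewer.snapshot("wrist")
K=W["mtx"];M=R.from_rotvec(s["orientation"]).as_matrix();H=W["hand_eye"]
def wr(u,v,z):
    a=np.array([u-K[0,2],v-K[1,2]]);r=np.hypot(*a);t=r/K[0,0]
    d=np.array([np.sin(t)*a[0]/r,-np.sin(t)*a[1]/r,-np.cos(t)])
    d=M@H[:3,:3]@d;o=M@H[:3,3]+s["ee_pos"];return o+d*(z-o[2])/d[2]
for uv in((328,237),(290,196),(366,198),(365,275),(291,278)):print(wr(*uv,.121))
T=viewer.snapshot("top");print("pill",plane(T,(393,240),.08))
```

```text
[ 0.47702088 -0.01451978  0.121     ]
[0.45762122 0.01201194 0.121     ]
[0.50107652 0.00658153 0.121     ]
[ 0.49724203 -0.04074616  0.121     ]
[ 0.45200123 -0.03824072  0.121     ]
pill [ 0.64880283 -0.14083071  0.08      ]
```

Wrist, top and side agree to within 2 mm. I'll descend to just above the paddle.

Emit:
jog_arm([
  {"dp":[0,-0.01,0.06],"delta_rot":[0,0,0],"gripper":0},
  {"dp":[0,-0.02,0.12],"delta_rot":[0,0,0],"gripper":0},
  {"dp":[0,-0.02,0.18],"delta_rot":[0,0,0],"gripper":0},
  {"dp":[0,-0.02,0.24],"delta_rot":[0,0,0],"gripper":0},
  {"dp":[0,-0.02,0.28],"delta_rot":[0,0,0],"gripper":0},
  {"dp":[0,-0.02,0.3],"delta_rot":[0,0,0],"gripper":0},
  {"dp":[0,-0.02,0.3],"delta_rot":[0,0,0],"gripper":0},
])

```text
time_s: 2.87
ee_pos: [0.4741, -0.0191, 0.2006]
orientation: [3.138, -0.153, -0.003]
wrist_force: [0.0, -0.7, 0.0]
grip_width: -0.0002
```

```bash
python3 -c "
from h import *
go([.474,-.02,.15],np.radians(-5.2))
for n in ('wrist','side'):
    cv2.imwrite(f'pics/{n}2.png',viewer.snapshot(n)['color'][:,:,::-1])"
```

```text
t 2.8667 pos [ 0.47411907 -0.01906127  0.20055605] f [ 0.03728719 -0.68426413  0.01924514] grip -0.00016685431224434718
axes [[0.995, -0.097, -0.002], [-0.097, -0.995, 0.0], [-0.002, 0.0, -1.0]]
dp [0.    0.005 0.253]
rot [ 0.     0.004 -0.012]
```

View pics/wrist2.png

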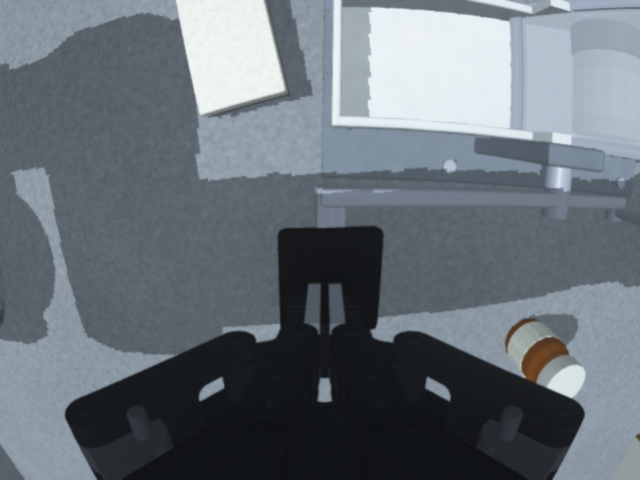

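The wrist view shows the fingertips at about (325,290), over the middle of the paddle (280–382, 228–328). Now I press down in steps.

Emit:
jog_arm([
  {"dp":[0,0,0.02],"delta_rot":[0,0,0],"gripper":0},
  {"dp":[0,0,0.04],"delta_rot":[0,0,0],"gripper":0},
  {"dp":[0,0,0.06],"delta_rot":[0,0,0],"gripper":0},
  {"dp":[0,0,0.08],"delta_rot":[0,0,0],"gripper":0},
  {"dp":[0,0,0.1],"delta_rot":[0,0,0],"gripper":0},
  {"dp":[0,0,0.12],"delta_rot":[0,0,0],"gripper":0},
  {"dp":[0,0,0.14],"delta_rot":[0,0,0],"gripper":0},
  {"dp":[0,0,0.15],"delta_rot":[0,0,0],"gripper":0},
])

```text
time_s: 3.63
ee_pos: [0.4743, -0.019, 0.1715]
orientation: [-3.138, 0.153, 0.001]
wrist_force: [-3.4, -0.2, 6.3]
grip_width: 0.0002
```

```bash
python3 -c "
from h import *
go([.474,-.019,.15],np.radians(-5.2))
for n in ('wrist','side'):
    cv2.imwrite(f'pics/{n}3.png',viewer.snapshot(n)['color'][:,:,::-1])"
```

```text
t 3.6333 pos [ 0.47425852 -0.01902421  0.1715449 ] f [-3.37875038 -0.17009727  6.31532472] grip 0.0001872161586481403
axes [[0.995, -0.097, -0.001], [-0.097, -0.995, 0.0], [-0.001, -0.0, -1.0]]
dp [-0.001  0.     0.108]
rot [-0.     0.001 -0.012]
```

View pics/wrist3.png

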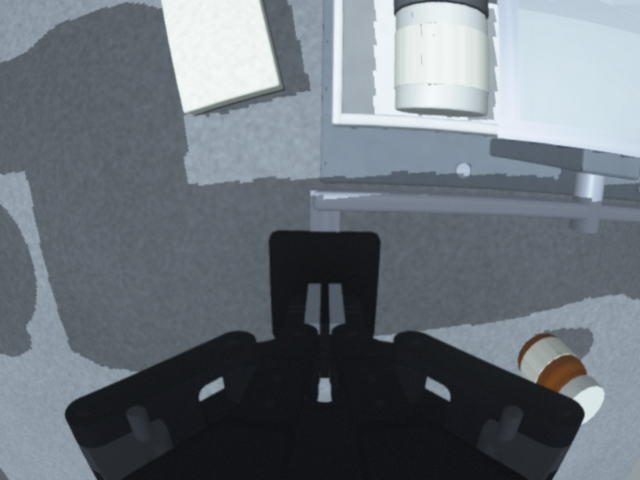

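The half-open lid has already let the tub out into the tray, at about (440,60). I carry on pressing to the stop.

Emit:
jog_arm([
  {"dp":[0,0,0.02],"delta_rot":[0,0,0],"gripper":0},
  {"dp":[0,0,0.04],"delta_rot":[0,0,0],"gripper":0},
  {"dp":[0,0,0.06],"delta_rot":[0,0,0],"gripper":0},
  {"dp":[0,0,0.08],"delta_rot":[0,0,0],"gripper":0},
  {"dp":[0,0,0.095],"delta_rot":[0,0,0],"gripper":0},
  {"dp":[0,0,0.105],"delta_rot":[0,0,0],"gripper":0},
  {"dp":[0,0,0.11],"delta_rot":[0,0,0],"gripper":0},
  {"dp":[0,0,0.11],"delta_rot":[0,0,0],"gripper":0},
])

```text
time_s: 4.4
ee_pos: [0.4748, -0.0191, 0.1513]
orientation: [-3.138, 0.153, -0.002]
wrist_force: [-5.6, 0.1, 14.0]
grip_width: -0.0001
```

```bash
python3 -c "
from h import *
go([.474,-.019,.148],np.radians(-5.2))
for n in ('wrist','side'):
    cv2.imwrite(f'pics/{n}4.png',viewer.snapshot(n)['color'][:,:,::-1])"
```

```text
t 4.4 pos [ 0.47475633 -0.0190567   0.15131718] f [-5.56425499  0.06201313 14.04906433] grip -0.00012261558774491864
axes [[0.995, -0.097, 0.002], [-0.097, -0.995, -0.0], [0.002, -0.0, -1.0]]
dp [-0.004  0.     0.017]
rot [-0.    -0.003 -0.012]
```

View pics/wrist4.png

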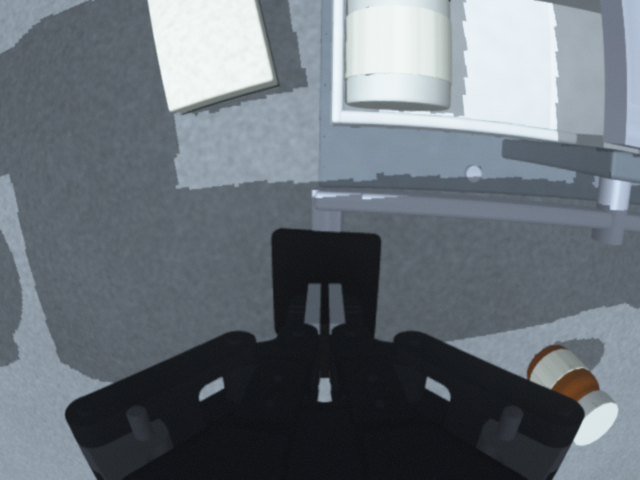

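View pics/side4.png

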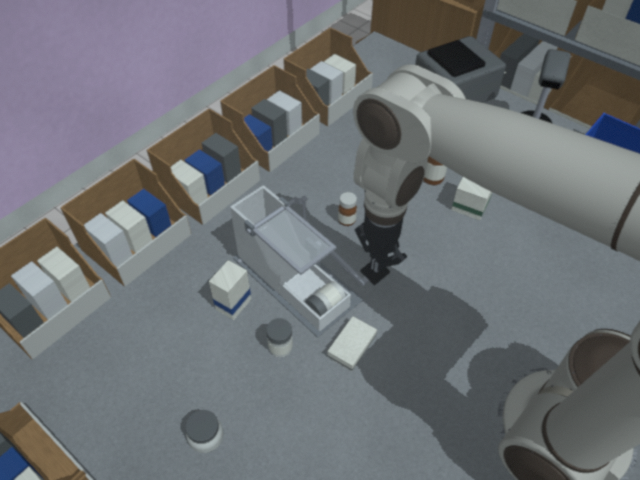

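The lid stands about level, and the tub lies against the front lip, at about (398,55) in the wrist view. The force jumped to 14 N, which suggests the stop. I press a bit more to confirm and hold.

Emit:
jog_arm([
  {"dp":[0,0,0.01],"delta_rot":[0,0,0],"gripper":0},
  {"dp":[0,0,0.01],"delta_rot":[0,0,0],"gripper":0},
  {"dp":[0,0,0.01],"delta_rot":[0,0,0],"gripper":0},
  {"dp":[0,0,0.01],"delta_rot":[0,0,0],"gripper":0},
  {"dp":[0,0,0.01],"delta_rot":[0,0,0],"gripper":0},
  {"dp":[0,0,0.01],"delta_rot":[0,0,0],"gripper":0},
  {"dp":[0,0,0.01],"delta_rot":[0,0,0],"gripper":0},
  {"dp":[0,0,0.01],"delta_rot":[0,0,0],"gripper":0},
])

```text
time_s: 5.17
ee_pos: [0.4749, -0.0191, 0.151]
orientation: [-3.138, 0.153, -0.005]
wrist_force: [-11.8, -0.1, 27.6]
grip_width: 0.0003
```

```bash
python3 -c "
from h import *
go([.474,-.019,.2],np.radians(-5.2))
S=viewer.snapshot('side')
cv2.imwrite('pics/side5.png',cv2.resize(S['color'][160:380,200:420,::-1],None,fx=2.7,fy=2.7,interpolation=2))
from h import *
# expected lid front corners (level, z .165) and tub centre, projected
a=np.radians(-5.2);c,s=np.cos(a),np.sin(a);Z=np.array([[c,-s],[s,c]])
o=np.array([.4775,-.015])-Z@[-.147,-.116];print('disp',o)
E=S['extrinsics'];K=S['mtx']
for n,p in (('tub',(-.115,0,.047)),('lidL',(-.094,.048,.165)),('lidR',(-.094,-.048,.165)),('hinge',(.06,0,.165))):
    w=np.r_[o+Z@p[:2],p[2]];q=E[:3,:3].T@(w-E[:3,3]);print(n,K[0,2]-K[0,0]*q[0]/q[2],K[1,2]+K[1,1]*q[1]/q[2])
"
```

```text
t 5.1667 pos [ 0.47488236 -0.01906098  0.15098071] f [-11.80429994  -0.0652478   27.61750042] grip 0.000321292400130065
axes [[0.995, -0.097, 0.003], [-0.097, -0.995, -0.0], [0.003, -0.0, -1.0]]
dp [-0.004  0.    -0.245]
rot [-0.    -0.006 -0.012]
disp [0.63440839 0.0871996 ]
tub 325.9234356406787 299.27428921158946
lidL 301.78109836449727 274.0819229281659
lidR 336.0873055587333 247.1135296016876
hinge 267.9116076253052 218.60808402590868
```

View pics/side5.png

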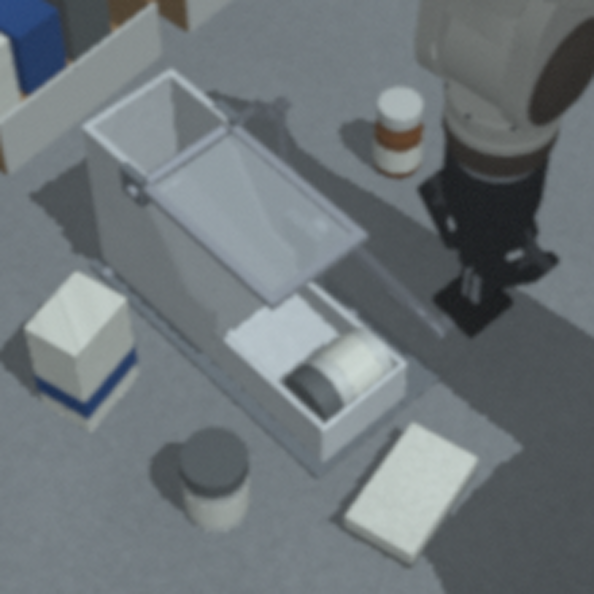

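The side view confirms it. The tub centre is at about (326,298), against a predicted (326,299). The lid's front corners are at about (300,272) and (335,249), against (302,274) and (336,247). The force rose to 28 N with no further travel, so the lever is on its stop. Now the slow release at about 24 mm/s.

Emit:
jog_arm([
  {"dp":[0,0,-0.01],"delta_rot":[0,0,0],"gripper":0},
  {"dp":[0,0,-0.02],"delta_rot":[0,0,0],"gripper":0},
  {"dp":[0,0,-0.03],"delta_rot":[0,0,0],"gripper":0},
  {"dp":[0,0,-0.04],"delta_rot":[0,0,0],"gripper":0},
  {"dp":[0,0,-0.05],"delta_rot":[0,0,0],"gripper":0},
  {"dp":[0,0,-0.06],"delta_rot":[0,0,0],"gripper":0},
  {"dp":[0,0,-0.07],"delta_rot":[0,0,0],"gripper":0},
  {"dp":[0,0,-0.08],"delta_rot":[0,0,0],"gripper":0},
])

```text
time_s: 5.88
ee_pos: [0.4743, -0.019, 0.1642]
orientation: [-3.138, 0.153, 0.001]
wrist_force: [-5.2, 0.6, 5.1]
grip_width: -0.0003
```

Emit:
jog_arm([
  {"dp":[0,0,-0.01],"delta_rot":[0,0,0],"gripper":0},
  {"dp":[0,0,-0.02],"delta_rot":[0,0,0],"gripper":0},
  {"dp":[0,0,-0.03],"delta_rot":[0,0,0],"gripper":0},
  {"dp":[0,0,-0.04],"delta_rot":[0,0,0],"gripper":0},
  {"dp":[0,0,-0.05],"delta_rot":[0,0,0],"gripper":0},
  {"dp":[0,0,-0.06],"delta_rot":[0,0,0],"gripper":0},
  {"dp":[0,0,-0.07],"delta_rot":[0,0,0],"gripper":0},
  {"dp":[0,0,-0.08],"delta_rot":[0,0,0],"gripper":0},
])

```text
time_s: 6.55
ee_pos: [0.4751, -0.0191, 0.1803]
orientation: [-3.138, 0.153, -0.002]
wrist_force: [2.6, 0.6, 3.7]
grip_width: 0.0005
```

Emit:
jog_arm([
  {"dp":[0,0,-0.01],"delta_rot":[0,0,0],"gripper":0},
  {"dp":[0,0,-0.02],"delta_rot":[0,0,0],"gripper":0},
  {"dp":[0,0,-0.03],"delta_rot":[0,0,0],"gripper":0},
  {"dp":[0,0,-0.04],"delta_rot":[0,0,0],"gripper":0},
  {"dp":[0,0,-0.05],"delta_rot":[0,0,0],"gripper":0},
  {"dp":[0,0,-0.06],"delta_rot":[0,0,0],"gripper":0},
  {"dp":[0,0,-0.07],"delta_rot":[0,0,0],"gripper":0},
  {"dp":[0,0,-0.08],"delta_rot":[0,0,0],"gripper":0},
])

```text
time_s: 7.22
ee_pos: [0.4744, -0.019, 0.1959]
orientation: [-3.138, 0.153, 0.001]
wrist_force: [-0.7, -0.1, 0.9]
grip_width: 0.0004
```

Emit:
jog_arm([
  {"dp":[0,0,-0.02],"delta_rot":[0,0,0],"gripper":0},
  {"dp":[0,0,-0.04],"delta_rot":[0,0,0],"gripper":0},
  {"dp":[0,0,-0.08],"delta_rot":[0,0,0],"gripper":0},
  {"dp":[0,0,-0.14],"delta_rot":[0,0,0],"gripper":0},
  {"dp":[0,0,-0.22],"delta_rot":[0,0,0],"gripper":0},
  {"dp":[0,0,-0.3],"delta_rot":[0,0,0],"gripper":0},
  {"dp":[0,0,-0.36],"delta_rot":[0,0,0],"gripper":0},
  {"dp":[0,0,-0.4],"delta_rot":[0,0,0],"gripper":0},
])

```text
time_s: 7.88
ee_pos: [0.4748, -0.0191, 0.2783]
orientation: [-3.138, 0.153, -0.003]
wrist_force: [0.8, -0.7, -0.1]
grip_width: 0.0002
```

Emit:
jog_arm([
  {"dp":[0,0,0],"delta_rot":[0,0,0],"gripper":0},
  {"dp":[0,0,0],"delta_rot":[0,0,0],"gripper":0},
  {"dp":[0,0,0],"delta_rot":[0,0,0],"gripper":0},
  {"dp":[0,0,0],"delta_rot":[0,0,0],"gripper":0},
])

```text
time_s: 8.22
ee_pos: [0.4743, -0.0191, 0.275]
orientation: [3.138, -0.153, -0.002]
wrist_force: [-0.5, -1.0, -0.3]
grip_width: 0.0002
```

```bash
python3 -c "
from h import *
go([.474,-.019,.2])
S=viewer.snapshot('side')
cv2.imwrite('pics/side6.png',cv2.resize(S['color'][160:380,200:420,::-1],None,fx=2.7,fy=2.7,interpolation=2))
cv2.imwrite('pics/wrist6.png',viewer.snapshot('wrist')['color'][:,:,::-1])"
```

```text
t 8.2167 pos [ 0.47433796 -0.01905453  0.27504998] f [-0.45180085 -1.02562734 -0.30588498] grip 0.00022616776451089103
axes [[0.995, -0.097, -0.001], [-0.097, -0.995, 0.0], [-0.001, 0.0, -1.0]]
dp [-0.001 -0.     0.375]
```

View pics/side6.png

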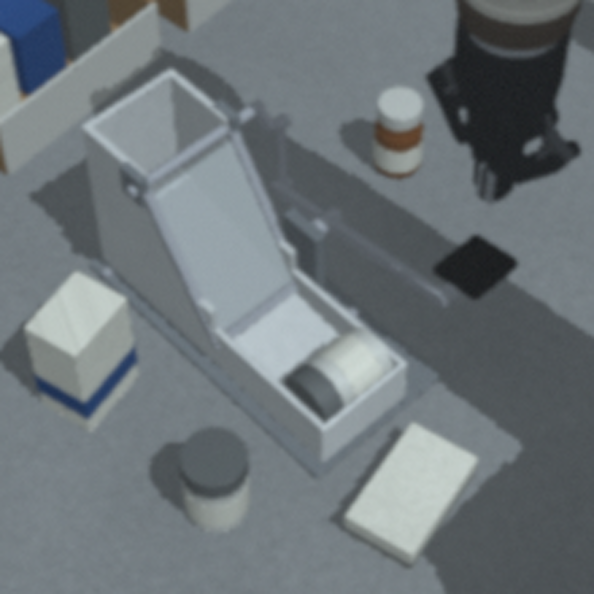

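View pics/wrist6.png

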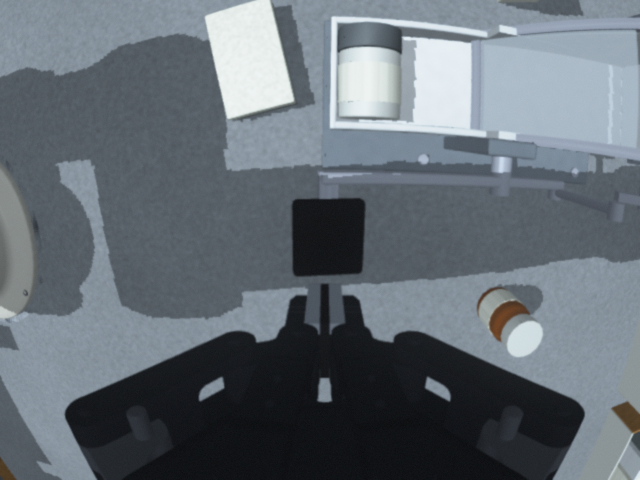

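Lid shut, tub against the front lip, and the bystanders are where they were. The paddle is back at side pixel about (376,258), the same as at the start. The fingers are about 80 mm clear.

```bash
python3 -c "
from bench import order
print(order.hand_in())"
```

```text
the job is handed in; nothing more can be done
None
```

The job is done and handed in at about 8 s of the 35 s allowed; the hand-in reports no verdict.

**What I did:** I found the paddle with the top and side cameras, and the wrist view agreed to within 2 mm. With the fingers shut, I pressed the paddle down to its stop. The force rose to about 28 N with no further travel, and the open lid and the tub in the tray were within 3 pixels of their predicted places. I held it there for about 0.7 s, then let the lever up at about 24 mm/s and lifted clear.

**Last checks:**
- **Lid and lever:** the lid is shut and the paddle is back at its starting pixel, within about 1 px.
- **Tub:** it lies against the tray's front lip.
- **Surroundings:** the bystanders in view look unmoved. The syrup bottle, cream jar and cube carton were out of the last pictures.
- **Robot:** it stands about 80 mm above the paddle, with the wrist force near zero (about 1 N, within its noise).

**Unexpected or unmeasured:** the tub rolled out when the lid was only about half open, earlier than the task described. Lid speed was not measured directly. I judged there was no slam from the slow release and the contact force, which faded gradually.

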